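# Open the touch-latch carton cupboard

## Task

Open the low, wide cupboard, not the tall narrow one: gently press the free edge of its handleless door with a fingertip until the catch lets go, then draw back and let the spring set the door ajar. Then reach into the gap with the fingers and push the door from the inside until it stands wide open, square to the cupboard or beyond, and come away from it. Only touch and push: do not pinch the door, and leave the tall cupboard shut and everything on the table where it stands.

Things in the scene. Friction and masses are not known exactly. Their poses are not given: they have to be found in the camera images.
- low_cab: the low, wide cupboard to open, white with a plain grey door: 200 deep (x), 220 wide (y), 220 high, on 40 mm feet, fixed. It stands left or right, turned up to 0.3 rad. Origin: centre of its underside on the table; its own -x is its front, facing the robot, +y its hinge side. Carcass front edge at x = -100, shut door's outer face at x = -123 mm
- low_cab_door (a joint): its door, hinge upright at the +y side (left seen from the robot): 0 shut and latched, grows as it opens towards the robot (rad), stop at 1.75. 216 wide, 176 high, 16 thick, 42 to 218 mm above the table. Once the catch lets go and the finger draws back, a spring swings it to about 0.65 rad, where it rests; from there it swings with slight friction and stays where it is left
- low_cab_press (a point): good place to press: on the outer face of the low cupboard's door, 30 mm from its free (-y) edge and 30 mm below its top edge. Pressed in here about 3 to 4 mm (about 4 N; hard stop at 6 mm), the catch lets go. It moves with the door; its own +x points into the door (pressing direction)
- low_cab_hinge (a point): on the hinge axis of the low cupboard's door, at the height of the door's top edge, in the plane of the door's inner face, which runs from here along the point's own -y; the point turns with the door and the door fills 16 mm on its -x side
- tall_cab: the tall, narrow cupboard beside it, same materials: 180 deep, 140 wide, 300 high, fixed; leave it. Origin: centre of its underside
- tall_cab_door (a joint): the tall cupboard's door, 0 shut (rad); it has the same kind of catch and must stay shut
- carton: bystander: closed gift carton, 110 x 160 x 35 high, origin at the centre of its underside
- jar: bystander: jar, 50 across, 85 high, at the left side, origin at the centre of its underside
- spatula: bystander: spatula lying on the table
- bowl: bystander: steel bowl, 110 across, 50 high, origin at the centre of its underside
- praline_a: bystander: chocolate cup, 34 across, 30 high, standing in front of the cupboards (the door passes over it), origin at its underside
- praline_b: bystander: another such chocolate cup
- praline_c: bystander: another such chocolate cup

How it is judged:
By the outcome, as a careful person would: the job done as asked, in the order asked, and still so for the second after the job is handed in, with the robot touching nothing.
It also fails if it takes over 45 s, if anything falls off the work surface, if the arm or the gripper's body presses on something with over 40 N, if the wrist force passes 120 N, or if a joint passes its speed limit or range.

## Robot

A 7-joint arm with a two-finger parallel gripper is mounted at the origin on the work surface. World frame = base frame: x ahead of the robot, y to its left, z up, the work surface at z = 0. Lengths are in m, angles in degrees, forces in N, time in s.
With the tool pointing down it reaches from about 0.4 to 0.925 m from the base axis. Payload 4.1 kg.
Tool frame: the origin (TCP) lies at the very end of the fingers, on their centre line; the grasp point (between the pads) lies 19 mm behind it; z points along the fingers, y is the direction in which the jaws open and shut (so a half turn about z gives the same grasp; the last joint's range is limited). The gripper opens to 85 mm and grips with 20 to 120 N. Pads are 22 mm wide; open, the fingers measure 114 mm over their backs; the gripper's body (76 mm by 85 mm) begins 54 mm behind the grasp point. The pads swing forward as they close: fully open they stand 13 mm farther back than shut.
Start: joints at [-81.188, 22.827, 2.584, 88.041, -1.071, 69.15, -2.905], TCP at [0.163, 0.629, 0.231] pointing down, gripper open.
Joint ranges: [-161.44, 161.44], [-28.35, 127.94], [-78.24, 83.42], [0, 140.83], [-78.03, 258.03], [13.02, 114.36], [-168.23, 168.23]. Speed limits (degrees/s): [147.25, 147.25, 180, 180, 180, 180, 180].

## Interface

Orientations are given as a 3x3 rotation matrix whose columns are the frame's x, y, z axes.
In Python, from cell import robot gives the robot as it stands.
- The arm moves only by the tool apply_moves, never from a script. Its argument "increments" is one flat list of numbers, 7 for each row, row after row: the shift along the tool's x, y, z in cm, then the turn, a rotation vector about the tool's x, y, z in rad, then the opening in per cent of the stroke, from 0 (shut) to 100 (fully open). In form: [x, y, z, wx, wy, wz, fingers, x, y, z, wx, wy, wz, fingers, ...]. A call has 1 to 10 rows; each row is the pose to reach, as a shift and turn from the pose commanded when the call began, along the tool's axes at that moment; what a row does not reach only later rows make up. A row lasts 1/12 s, in which the tool goes at most 41.7 mm and 7.16 degrees, less where a joint would pass 70% of its speed; a pose out of reach is approached as far as the arm can. A call with a gripper value outside its range is refused whole. The fingers move at their own pace and stop on an object; "grip_force" is the grip in N (left out, the last holds). Time passes only in rows, so rows that repeat a pose let the fingers close. It gives the time, the measured TCP pose, the force and the opening at its end, in the units of the state.
- robot.get_obs(): the state, without advancing time (a new reading comes with each control period).
- robot.camera(name): name is "scene" or "side" or "wrist"; returns a dict with "color" (480x640x3 uint8, red, green, blue), "range_z" (480x640 float32, m along the optical axis (not along the pixel's ray), 0 where there is no reading), "fx", "fy", "cx", "cy" (pixels), "k1" (the pictures are not rectified: a ray, as slopes to the right and down, at radius r is drawn at 1 + k1 r^2 times it, then the intrinsics apply), "position" and "attitude" of the camera in the world. Camera axes: x right, y up, looking along -z (the intrinsics and any distortion apply to the point x, -y, -z); pixel columns grow to the right and rows downward; lengths in m; the calibration is good to about 2 mm. A picture is of the moment at which its call begins.
- robot.hand_in(): hands the job in, once; it reports no verdict.
The state is a dict: "time_s": time; "qpos": joint angles; "dq": joint speeds; "tau": joint torques, N m; "position": TCP position; "orientation": TCP orientation; "force": force on the tool from outside, world axes, zero at the start; "ft_torque": the same for the moment, N m; "width": opening from 0.0 (shut) to 1.0 (fully open).
Only numpy, scipy, OpenCV 4.12 (cv2) and the standard library are available. Lean on these libraries where they do the work, as an engineer would, in place of code of your own. Each camera call takes 0.05 s, during which the arm holds its last target. There are 200 camera calls.

## Working session

There is one attempt and no reset: what is moved stays moved. The work goes in short steps, Python scripts to look and compute and a tool call to move; the robot and the scene stay as the last step left them, time stands still between calls to the robot, and variables do not carry over. Pictures are saved under pics/ and viewed, about 8 in all and at most 12, crops included, and the job is handed in when it is done.

Besides the shell and the picture viewer there is one more tool, called after "Call:" by a JSON object that holds its "fn" and its "kwargs", one argument or row to a line. apply_moves: Moves the arm, as the interface text tells. Its arguments: {"type":"object","properties":{"increments":{"type":"array"},"grip_force":{"type":"number"}},"required":["increments"]}

```bash
ls; mkdir -p pics; cat > h.py <<'E'
import numpy as np, cv2
from cell import robot
def shot(n):
    c=robot.camera(n); return c
def pts(c):
    "world point per pixel (480x640x3), nan where no range"
    v,u=np.mgrid[0:480,0:640].astype(float)
    K=np.array([[c['fx'],0,c['cx']],[0,c['fy'],c['cy']],[0,0,1]])
    d=np.array([c['k1'],0,0,0,0],float)
    s=cv2.undistortPoints(np.stack([u.ravel(),v.ravel()],1)[:,None],K,d)[:,0].reshape(480,640,2)
    z=np.where(c['range_z']>0,c['range_z'],np.nan)
    P=np.stack([s[...,0]*z,-s[...,1]*z,-z],-1)
    return P@np.array(c['attitude']).reshape(3,3).T+np.array(c['position'])
def save(c,f): cv2.imwrite('pics/'+f,cv2.cvtColor(c['color'],cv2.COLOR_RGB2BGR))
E
python3 - <<'E'
from h import *
print(robot.get_obs())
for n in('scene','side'):
    c=shot(n); save(c,n+'1.png'); np.savez('/tmp/%s1.npz'%n,P=pts(c),C=c['color']); print({k:v for k,v in c.items() if k not in('color','range_z')})
E
```

```text
pics
{'time_s': 0.0, 'qpos': array([-81.18868618,  22.87190984,   2.58141188,  88.11295844,
        -1.07173072,  69.15074031,  -2.9024439 ]), 'dq': array([-0.01882088,  0.09918635,  0.02755411, -0.09065213,  0.08739545,
        0.00588068, -0.04434254]), 'tau': array([-1.78238988e-04, -4.75147855e+01,  1.36478595e+00, -2.54209310e+01,
        1.16668644e-02,  9.56757140e-03, -3.85353488e-06]), 'position': array([0.16239871, 0.62873719, 0.23027343]), 'orientation': array([[-9.68252980e-01,  2.49972085e-01, -3.51971949e-04],
       [ 2.49972295e-01,  9.68251100e-01, -1.91292892e-03],
       [-1.37381604e-04, -1.94018236e-03, -9.99998108e-01]]), 'force': array([ 0.98993769,  0.24287073, -0.24521157]), 'ft_torque': array([-0.01600185,  0.02284072,  0.02060053]), 'width': 0.9980826969678754}
{'fx': 450.6144948044516, 'fy': 450.6144948044516, 'cx': 322.3801785868083, 'cy': 235.4078871388086, 'k1': 0.035548615774406114, 'position': array([0.26318003, 0.5907846 , 1.21998636]), 'attitude': array([[-0.91026562,  0.34906418, -0.22264478],
       [-0.41378125, -0.78543432,  0.46030209],
       [-0.01419788,  0.5111234 ,  0.85939007]])}
{'fx': 489.2332446571061, 'fy': 489.2332446571061, 'cx': 315.14410693511905, 'cy': 238.04283131409684, 'k1': -0.11907922087671514, 'position': array([-0.26086969, -0.1671183 ,  1.32285012]), 'attitude': array([[ 0.2029021 ,  0.80762931, -0.5536837 ],
       [-0.979136  ,  0.17375531, -0.10536497],
       [ 0.01110964,  0.56351042,  0.82603425]])}
```

View pics/scene1.png

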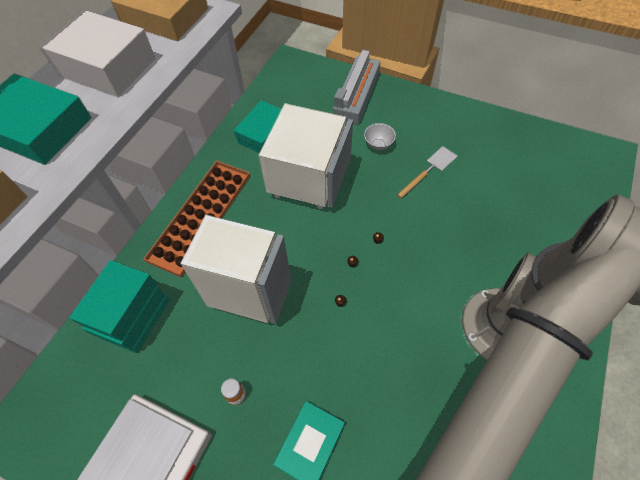

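View pics/side1.png

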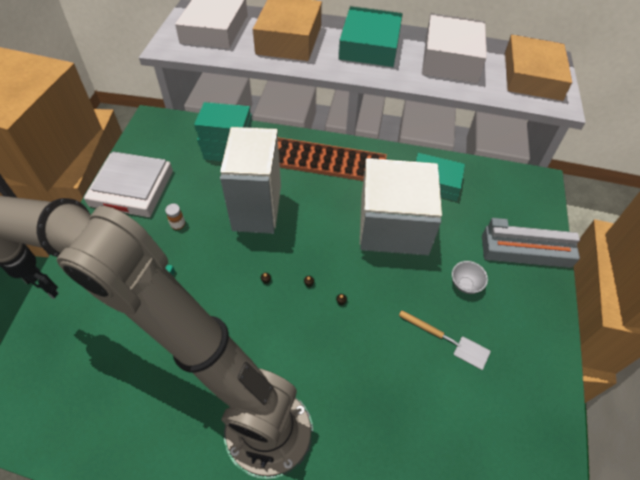

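The side view shows the low cupboard at right (top centred at about 400,185), the tall one at left (250,150), three pralines at (265..341, 277..298), the bowl at (470,277) and the spatula at (445,340). Next I'll measure the cupboard's top face.

```bash
python3 - <<'E'
from h import *
for n in('side','scene'):
    d=np.load('/tmp/%s1.npz'%n);P=d['P'];C=d['C'].astype(int)
    for h in(.22,.30):
        m=(abs(P[...,2]-h)<.012)&(P[...,0]>.3)&(P[...,0]<1.1)&(C.min(-1)>60)&((C.max(-1)-C.min(-1))<50)
        m=cv2.morphologyEx(m.astype(np.uint8),cv2.MORPH_OPEN,np.ones((3,3)))
        k,l,s,c=cv2.connectedComponentsWithStats(m)
        i=1+s[1:,4].argmax(); q=P[l==i]
        r=cv2.minAreaRect((q[:,:2]*1000).astype(np.float32)); print(n,h,np.nanmedian(q[:,2]),r,cv2.boxPoints(r).round().tolist(),s[i])
    # small things
    m=(P[...,2]>.012)&(P[...,2]<.1)&(P[...,0]>.2)&(P[...,0]<1.0)&(abs(P[...,1])<.6)
    k,l,s,c=cv2.connectedComponentsWithStats(m.astype(np.uint8))
    for i in range(1,k):
        if s[i,4]>25: q=P[l==i]; print(n,s[i].tolist(),np.nanmedian(q,0).round(3),np.nanmin(q,0).round(3),np.nanmax(q,0).round(3))
E
```

```text
side 0.22 0.2194205445556956 ((706.8475952148438, -242.26136779785156), (232.42567443847656, 222.2900390625), 7.525394916534424) [[577.0, -147.0], [606.0, -368.0], [837.0, -337.0], [808.0, -117.0]] [ 365  159   77   65 4411]
side 0.3 0.29953162728483806 ((677.56591796875, 212.02090454101562), (214.33721923828125, 143.2908935546875), 8.532890319824219) [[561.0, 267.0], [582.0, 125.0], [794.0, 157.0], [773.0, 299.0]] [ 220  128   57   55 2604]
side [197, 139, 30, 21, 416] [0.889 0.435 0.058] [0.878 0.378 0.012] [0.902 0.486 0.1  ]
side [279, 143, 9, 20, 104] [0.96  0.193 0.025] [0.916 0.182 0.012] [1.    0.211 0.037]
side [280, 144, 86, 35, 1052] [0.937 0.026 0.024] [ 0.894 -0.114  0.012] [1.   0.19 0.04]
side [416, 156, 49, 44, 944] [ 0.933 -0.407  0.069] [ 0.878 -0.459  0.012] [ 1.    -0.287  0.08 ]
side [138, 160, 35, 57, 848] [0.686 0.577 0.047] [0.586 0.563 0.012] [0.811 0.6   0.068]
side [229, 175, 52, 59, 588] [0.58  0.176 0.072] [0.565 0.128 0.037] [0.788 0.266 0.1  ]
side [360, 192, 72, 63, 755] [ 0.596 -0.241  0.072] [ 0.579 -0.363  0.037] [ 0.803 -0.122  0.1  ]
side [165, 20
[... 3100 characters left out ...]
 90] [ 0.455 -0.006  0.024] [ 0.44  -0.025  0.012] [0.472 0.007 0.032]
scene [154, 263, 30, 13, 60] [0.941 0.24  0.018] [0.904 0.222 0.012] [0.997 0.243 0.023]
scene [202, 273, 90, 51, 713] [0.625 0.277 0.071] [0.569 0.134 0.034] [0.771 0.298 0.1  ]
scene [85, 286, 84, 66, 1151] [0.891 0.414 0.057] [0.882 0.313 0.012] [0.998 0.495 0.1  ]
scene [335, 295, 12, 11, 99] [0.438 0.125 0.025] [0.423 0.107 0.015] [0.455 0.138 0.03 ]
scene [221, 379, 24, 26, 451] [0.577 0.472 0.081] [0.56  0.444 0.012] [0.608 0.493 0.089]
scene [127, 395, 84, 51, 1170] [0.687 0.586 0.05 ] [0.589 0.571 0.012] [0.807 0.6   0.067]
scene [273, 401, 72, 79, 3322] [0.36  0.495 0.034] [0.301 0.411 0.014] [0.42  0.573 0.042]
```

```bash
cat >> h.py <<'E'
from scipy.spatial.transform import Rotation as R
def go(p,z,x):
    "increment (cm, rad) from current pose to TCP p, tool z axis z, tool x near x"
    o=robot.get_obs(); z=np.array(z,float); z/=np.linalg.norm(z); x=np.array(x,float); x-=z*(x@z); x/=np.linalg.norm(x)
    M=np.stack([x,np.cross(z,x),z],1); O=np.array(o['orientation'])
    print('at',o['position'].round(4),'F',o['force'].round(1),'inc',(O.T@(np.array(p)-o['position'])*100).round(2),R.from_matrix(O.T@M).as_rotvec().round(3))
E
python3 - <<'E'
from h import *
for n in('side','scene'):
    d=np.load('/tmp/%s1.npz'%n);P=d['P'].reshape(-1,3)
    for a in(7.5,):
        c,s=np.cos(np.radians(a)),np.sin(np.radians(a)); L=(P[:,:2]-[.719,-.240])@np.array([[c,-s],[s,c]])
        m=(P[:,2]>.06)&(P[:,2]<.2)&(abs(L[:,0]+.123)<.02)&(abs(L[:,1])<.10); q=L[m]
        for _ in range(4):
            k=np.polyfit(q[:,1],q[:,0],1); r=q[:,0]-np.polyval(k,q[:,1]); q=q[abs(r)<2*r.std()+1e-4]
        print(n,m.sum(),'slope deg',np.degrees(k[0]),'x at y=0',k[1],r.std())
    m=(P[:,2]>.06)&(P[:,2]<.2)&(abs(L[:,0]+.123)<.01); print('y range',np.percentile(L[m,1],[1,99]))
E
```

```text
side 1794 slope deg 0.619758613919003 x at y=0 -0.12465772159587635 0.0015185475579894809
y range [-0.10721215  0.10604463]
scene 470 slope deg 0.7631627765844009 x at y=0 -0.12364323447407553 0.00040595343811374095
y range [-0.79758105  0.11303865]
```

Call:
{"fn": "apply_moves", "kwargs": {
  "increments": [0,0,-4,0,0,0,0,0,0,-8,0,0,0,0]
}}

```text
time_s: 0.27
position: [0.162, 0.6272, 0.3085]
orientation: [[-0.968, 0.25, -0.002], [0.25, 0.968, -0.008], [-0.001, -0.008, -1.0]]
force: [-0.1, 1.2, 0.4]
width: 0.747
```

Call:
{"fn": "apply_moves", "kwargs": {
  "increments": [-33.2,-25.2,0,0,0,-0.2,0,-33.2,-25.2,0,0,0,-0.2,0,-33.2,-25.2,0,0,0,-0.2,0,-33.2,-25.2,0,0,0,-0.2,0,-33.2,-25.2,0,0,0,-0.2,0,-33.2,-25.2,0,0,0,-0.2,0,-33.2,-25.2,0,0,0,-0.2,0,-33.2,-25.2,0,0,0,-0.2,0,-33.2,-25.2,0,0,0,-0.2,0,-33.2,-25.2,0,0,0,-0.2,0]
}}

```text
time_s: 1.1
position: [0.4215, 0.3004, 0.3111]
orientation: [[-0.999, 0.053, -0.0], [0.053, 0.999, 0.0], [0.0, 0.0, -1.0]]
force: [0.5, 0.1, -0.8]
width: 0.001
```

```bash
python3 - <<'E'
from h import *
o=robot.get_obs();print(o['time_s'],o['qpos'].round(1))
go([.46,0,.31],[0,0,-1],[-.993,-.118,0])
go([.44,-.32,.31],[0,0,-1],[-.993,-.118,0])
E
```

```text
1.1 [-54.    6.2  15.2  99.6  -1.7  74.4  48.5]
at [0.4215 0.3004 0.3111] F [ 0.5  0.1 -0.8] inc [ -5.42 -29.8    0.11] [ 0.    -0.    -0.171]
at [0.4215 0.3004 0.3111] F [ 0.5  0.1 -0.8] inc [ -5.11 -61.86   0.1 ] [ 0.    -0.    -0.171]
```

Call:
{"fn": "apply_moves", "kwargs": {
  "increments": [-4,-30,0,0,0,-0.17,0,-4,-30,0,0,0,-0.17,0,-4,-30,0,0,0,-0.17,0,-4,-30,0,0,0,-0.17,0,-4,-30,0,0,0,-0.17,0,-4,-30,0,0,0,-0.17,0,-4,-30,0,0,0,-0.17,0,-4,-30,0,0,0,-0.17,0]
}}

```text
time_s: 1.77
position: [0.4445, -0.007, 0.3113]
orientation: [[-0.994, -0.107, 0.0], [-0.107, 0.994, -0.002], [-0.0, -0.002, -1.0]]
force: [0.4, -0.9, 0.9]
width: 0.002
```

```bash
python3 - <<'E'
from h import *
o=robot.get_obs();print(o['time_s'],o['qpos'].round(1))
go([.47,-.35,.27],[0.993*.5,.118*.5,-.866],[-.993,-.118,0])
E
```

```text
1.7667 [-37.   -3.1  31.1 108.3   1.8  74.4  89.8]
at [ 0.4445 -0.007   0.3113] F [ 0.4 -0.9  0.9] inc [  1.13 -34.37   4.2 ] [-0.005 -0.524 -0.01 ]
```

Call:
{"fn": "apply_moves", "kwargs": {
  "increments": [1,-34.4,2,0,-0.52,0,0,1,-34.4,2,0,-0.52,0,0,1,-34.4,2,0,-0.52,0,0,1,-34.4,2,0,-0.52,0,0,1,-34.4,2,0,-0.52,0,0,1,-34.4,2,0,-0.52,0,0,1,-34.4,2,0,-0.52,0,0,1,-34.4,2,0,-0.52,0,0,1,-34.4,2,0,-0.52,0,0,1,-34.4,2,0,-0.52,0,0]
}}

```text
time_s: 2.6
position: [0.4768, -0.3437, 0.2923]
orientation: [[-0.859, -0.118, 0.498], [-0.101, 0.993, 0.061], [-0.502, 0.002, -0.865]]
force: [-1.6, -1.5, -1.1]
width: -0.001
```

```bash
python3 - <<'E'
from h import *
o=robot.get_obs();print(o['time_s'],o['qpos'].round(1))
c=shot('wrist');save(c,'w1.png')
P=pts(c).reshape(-1,3); L=(P[:,:2]-[.719,-.240])@np.array([[.993,-.118],[.118,.993]])
m=(P[:,2]>.1)&(P[:,2]<.21)&(abs(L[:,0]+.123)<.02)&(abs(L[:,1])<.105); print(m.sum(),L[m].mean(0) if m.any() else 0, np.polyfit(L[m,1],L[m,0],1) if m.sum()>99 else 0)
m=(abs(P[:,2]-.213)<.004)&(abs(L[:,0]+.115)<.015); print('rim y',np.percentile(L[m,1],[1,99]) if m.any() else 0)
go([.555,-.3395,.188],[0.993*.5,.118*.5,-.866],[-.993,-.118,0])
E
```

```text
2.6 [-56.5 -25.8  83.1 110.8  10.   47.8 123.2]
16734 [-0.12406552  0.00556339] [ 0.0022913  -0.12407826]
rim y [-0.04168888  0.10556131]
at [ 0.4754 -0.3423  0.291 ] F [-0.9 -0.2  0.4] inc [-1.73 -0.7  12.89] [ 0.003 -0.001 -0.002]
```

View pics/w1.png

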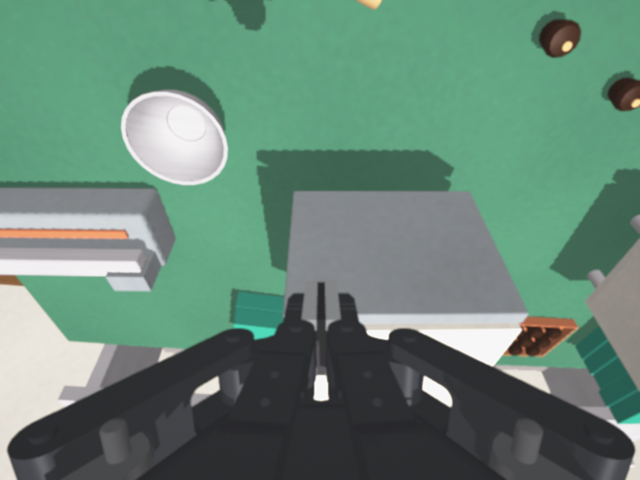

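The wrist view confirms the shut grey door (290–525, 190–320), with the fingertips in front of its free-edge side at about (320,290) and the bowl clear at (175,137). The plane matches to 1 mm. Now I'll approach to about 50 mm in front of the press point.

Call:
{"fn": "apply_moves", "kwargs": {
  "increments": [-0.9,-0.4,6.5,0,0,0,0,-1.7,-0.7,12.9,0,0,0,0,-1.7,-0.7,12.9,0,0,0,0,-1.7,-0.7,12.9,0,0,0,0,-1.7,-0.7,12.9,0,0,0,0]
}}

```text
time_s: 3.07
position: [0.5003, -0.2943, 0.2366]
orientation: [[-0.86, -0.106, 0.498], [-0.101, 0.994, 0.037], [-0.499, -0.019, -0.866]]
force: [-0.3, 0.9, 0.8]
width: -0.001
```

```bash
python3 - <<'E'
from h import *
o=robot.get_obs();print(o['time_s'],o['qpos'].round(1))
go([.594,-.3348,.188],[0.993*.5,.118*.5,-.866],[-.993,-.118,0])
E
```

```text
3.0667 [-63.4 -28.1  83.4 117.9  21.3  39.5 108.9]
at [ 0.5003 -0.2943  0.2366] F [-0.3  0.9  0.8] inc [-5.23 -4.93  8.73] [-0.022 -0.001 -0.001]
```

The arm ran into its j2 and j3 limits because of redundancy drift and the tilt. I'll back out, undo the tilt, and come in again with the tool yawing along with the arm.

```bash
python3 - <<'E'
from h import *
go([.4445,-.007,.33],[0,0,-1],[-.993,-.118,0])
E
```

```text
at [ 0.5003 -0.2943  0.2366] F [-0.3  0.9  0.8] inc [-2.78 28.97 -9.82] [-0.022  0.523 -0.007]
```

Call:
{"fn": "apply_moves", "kwargs": {
  "increments": [2,0,-3.5,0,0.05,0,0,-2.8,29,-9.8,0,0.52,0,0,-2.8,29,-9.8,0,0.52,0,0,-2.8,29,-9.8,0,0.52,0,0,-2.8,29,-9.8,0,0.52,0,0,-2.8,29,-9.8,0,0.52,0,0,-2.8,29,-9.8,0,0.52,0,0,-2.8,29,-9.8,0,0.52,0,0,-2.8,29,-9.8,0,0.52,0,0,-2.8,29,-9.8,0,0.52,0,0]
}}

```text
time_s: 3.9
position: [0.4466, -0.0023, 0.3323]
orientation: [[-0.993, -0.114, 0.01], [-0.114, 0.993, -0.018], [-0.008, -0.019, -1.0]]
force: [-0.4, 0.2, 0.4]
width: 0.001
```

```bash
python3 - <<'E'
from h import *
o=robot.get_obs();print(o['time_s'],o['qpos'].round(1))
a=np.radians(35.5)
go([.42,.30,.31],[0,0,-1],[-np.sin(a),np.cos(a),0])
E
```

```text
3.9 [-70.9  -9.1  58.5 106.8   9.1  77.8  82. ]
at [ 0.4466 -0.0023  0.3323] F [-0.4  0.2  0.4] inc [-0.78 30.38  1.65] [-0.013  0.017  1.065]
```

Call:
{"fn": "apply_moves", "kwargs": {
  "increments": [-0.8,30.4,1.6,0,0.02,1.06,0,-0.8,30.4,1.6,0,0.02,1.06,0,-0.8,30.4,1.6,0,0.02,1.06,0,-0.8,30.4,1.6,0,0.02,1.06,0,-0.8,30.4,1.6,0,0.02,1.06,0,-0.8,30.4,1.6,0,0.02,1.06,0,-0.8,30.4,1.6,0,0.02,1.06,0,-0.8,30.4,1.6,0,0.02,1.06,0,-0.8,30.4,1.6,0,0.02,1.06,0]
}}

```text
time_s: 4.65
position: [0.4214, 0.2991, 0.3081]
orientation: [[-0.578, 0.816, -0.009], [0.816, 0.578, -0.013], [-0.005, -0.015, -1.0]]
force: [0.1, -0.2, 0.5]
width: 0.002
```

```bash
python3 - <<'E'
from h import *
o=robot.get_obs();print(o['time_s'],o['qpos'].round(1))
a=np.radians(75)
go([.12,.47,.33],[0,0,-1],[-np.sin(a),np.cos(a),0])
a=np.radians(35.5)
go([.61,.435,.45],[0,0,-1],[-np.sin(a),np.cos(a),0])
E
```

```text
4.65 [-79.    8.3  43.7 100.   -5.6  74.9   1.3]
at [0.4214 0.2991 0.3081] F [ 0.1 -0.2  0.5] inc [ 31.37 -14.74  -2.13] [-0.016 -0.    -0.692]
at [0.4214 0.2991 0.3081] F [ 0.1 -0.2  0.5] inc [  0.11  23.03 -14.53] [-0.015  0.005 -0.003]
```

Call:
{"fn": "apply_moves", "kwargs": {
  "increments": [31,-14.5,-2,-0.01,0,-0.69,0,31,-14.5,-2,-0.01,0,-0.69,0,31,-14.5,-2,-0.01,0,-0.69,0,31,-14.5,-2,-0.01,0,-0.69,0,31,-14.5,-2,-0.01,0,-0.69,0,31,-14.5,-2,-0.01,0,-0.69,0,31,-14.5,-2,-0.01,0,-0.69,0,31,-14.5,-2,-0.01,0,-0.69,0,31,-14.5,-2,-0.01,0,-0.69,0]
}}

```text
time_s: 5.4
position: [0.1185, 0.4674, 0.3299]
orientation: [[-0.967, 0.253, -0.006], [0.253, 0.967, -0.002], [0.006, -0.004, -1.0]]
force: [-0.1, -0.1, -0.5]
width: 0.003
```

```bash
python3 - <<'E'
from h import *
o=robot.get_obs();print(o['time_s'],o['qpos'].round(1))
a=np.radians(75); r=.76
go([r*np.cos(a),r*np.sin(a),.44],[0,0,-1],[-np.sin(a),np.cos(a),0])
E
```

```text
5.4 [-102.3    1.6   22.3  102.    -1.    76.6   -4.4]
at [0.1185 0.4674 0.3299] F [-0.1 -0.1 -0.5] inc [ -0.75  27.74 -11.11] [-0.004 -0.006  0.006]
```

Call:
{"fn": "apply_moves", "kwargs": {
  "increments": [-0.7,27.7,-11,0,0,0,0,-0.7,27.7,-11,0,0,0,0,-0.7,27.7,-11,0,0,0,0,-0.7,27.7,-11,0,0,0,0,-0.7,27.7,-11,0,0,0,0,-0.7,27.7,-11,0,0,0,0,-0.7,27.7,-11,0,0,0,0,-0.7,27.7,-11,0,0,0,0]
}}

```text
time_s: 6.07
position: [0.2074, 0.736, 0.4351]
orientation: [[-0.965, 0.261, 0.0], [0.261, 0.965, -0.003], [-0.001, -0.003, -1.0]]
force: [-1.5, 0.2, -1.5]
width: -0.005
```

```bash
python3 - <<'E'
from h import *
o=robot.get_obs();print(o['time_s'],o['qpos'].round(1))
for d in(45,15,):
  a=np.radians(d); r=.76
  go([r*np.cos(a),r*np.sin(a),.45],[0,0,-1],[-np.sin(a),np.cos(a),0])
E
```

```text
6.0667 [-88.3  36.   25.   45.9 -14.6 100.6   4.6]
at [0.2074 0.736  0.4351] F [-1.5  0.2 -1.5] inc [-37.04 -10.57  -1.41] [-0.003  0.002  0.521]
at [0.2074 0.736  0.4351] F [-1.5  0.2 -1.5] inc [-64.92 -38.32  -1.3 ] [-0.002  0.003  1.045]
```

Call:
{"fn": "apply_moves", "kwargs": {
  "increments": [-37,-10.5,-1.4,0,0,0.52,0,-37,-10.5,-1.4,0,0,0.52,0,-37,-10.5,-1.4,0,0,0.52,0,-37,-10.5,-1.4,0,0,0.52,0,-37,-10.5,-1.4,0,0,0.52,0,-37,-10.5,-1.4,0,0,0.52,0,-37,-10.5,-1.4,0,0,0.52,0,-37,-10.5,-1.4,0,0,0.52,0,-37,-10.5,-1.4,0,0,0.52,0,-37,-10.5,-1.4,0,0,0.52,0]
}}

```text
time_s: 6.9
position: [0.543, 0.5235, 0.4514]
orientation: [[-0.698, 0.716, 0.001], [0.716, 0.698, -0.009], [-0.007, -0.006, -1.0]]
force: [2.1, -0.9, 0.3]
width: 0.002
```

Call:
{"fn": "apply_moves", "kwargs": {
  "increments": [-38,-10.2,0,0,0,0.52,0,-38,-10.2,0,0,0,0.52,0,-38,-10.2,0,0,0,0.52,0,-38,-10.2,0,0,0,0.52,0,-38,-10.2,0,0,0,0.52,0,-38,-10.2,0,0,0,0.52,0,-38,-10.2,0,0,0,0.52,0,-38,-10.2,0,0,0,0.52,0,-38,-10.2,0,0,0,0.52,0,-38,-10.2,0,0,0,0.52,0]
}}

```text
time_s: 7.73
position: [0.7337, 0.182, 0.4517]
orientation: [[-0.254, 0.967, -0.004], [0.967, 0.254, -0.008], [-0.007, -0.006, -1.0]]
force: [-0.2, -2.0, 0.2]
width: 0.0
```

```bash
python3 - <<'E'
from h import *
o=robot.get_obs();print(o['time_s'],o['qpos'].round(1))
for d in(-15,):
  a=np.radians(d); r=.76
  go([r*np.cos(a),r*np.sin(a),.43],[0,0,-1],[-np.sin(a),np.cos(a),0])
E
```

```text
7.7333 [-33.6  37.6  39.8  45.3 -23.1 103.2   9. ]
at [0.7337 0.182  0.4517] F [-0.2 -2.   0.2] inc [-36.63  -9.55   2.49] [-0.004  0.008  0.518]
```

Call:
{"fn": "apply_moves", "kwargs": {
  "increments": [-36.5,-9.5,2,0,0,0.52,0,-36.5,-9.5,2,0,0,0.52,0,-36.5,-9.5,2,0,0,0.52,0,-36.5,-9.5,2,0,0,0.52,0,-36.5,-9.5,2,0,0,0.52,0,-36.5,-9.5,2,0,0,0.52,0,-36.5,-9.5,2,0,0,0.52,0,-36.5,-9.5,2,0,0,0.52,0,-36.5,-9.5,2,0,0,0.52,0,-36.5,-9.5,2,0,0,0.52,0]
}}

```text
time_s: 8.57
position: [0.7316, -0.1995, 0.4319]
orientation: [[0.267, 0.964, -0.008], [0.964, -0.267, -0.01], [-0.012, -0.005, -1.0]]
force: [-1.4, -1.3, -1.2]
width: -0.001
```

```bash
python3 - <<'E'
from h import *
o=robot.get_obs();print(o['time_s'],o['qpos'].round(1))
n=np.array([.993,.118,0]);l=np.array([-.118,.993,0])
go([.53,-.3395,.35],[0,0,-1],l)
E
```

```text
8.5667 [ -7.4  38.9  45.9  48.1 -26.6 101.4  10.3]
at [ 0.7316 -0.1995  0.4319] F [-1.4 -1.3 -1.2] inc [-18.78 -15.65   8.49] [-0.008  0.01  -0.389]
```

Call:
{"fn": "apply_moves", "kwargs": {
  "increments": [-18.8,-15.6,8.5,0,0,-0.39,0,-18.8,-15.6,8.5,0,0,-0.39,0,-18.8,-15.6,8.5,0,0,-0.39,0,-18.8,-15.6,8.5,0,0,-0.39,0,-18.8,-15.6,8.5,0,0,-0.39,0,-18.8,-15.6,8.5,0,0,-0.39,0,-18.8,-15.6,8.5,0,0,-0.39,0]
}}

```text
time_s: 9.15
position: [0.5277, -0.3357, 0.3485]
orientation: [[-0.123, 0.992, -0.009], [0.992, 0.123, -0.003], [-0.002, -0.01, -1.0]]
force: [-1.2, -0.9, -0.2]
width: -0.002
```

```bash
python3 - <<'E'
from h import *
o=robot.get_obs();print(o['time_s'],o['qpos'].round(1))
n=np.array([.993,.118,0]);l=np.array([-.118,.993,0])
t=np.radians(12)
go([.55,-.3395,.188],np.sin(t)*n+[0,0,-np.cos(t)],l)
E
```

```text
9.15 [ -4.5  22.1  46.3  82.2 -15.4  82.7  48.8]
at [ 0.5277 -0.3357  0.3485] F [-1.2 -0.9 -0.2] inc [-0.61  2.32 16.03] [-0.219  0.002  0.005]
```

Call:
{"fn": "apply_moves", "kwargs": {
  "increments": [-0.6,1,6,-0.1,0,0,0,-0.6,2,12,-0.22,0,0,0,-0.6,2.3,16,-0.22,0,0,0,-0.6,2.3,16,-0.22,0,0,0,-0.6,2.3,16,-0.22,0,0,0,-0.6,2.3,16,-0.22,0,0,0]
}}

```text
time_s: 9.65
position: [0.5591, -0.3323, 0.1886]
orientation: [[-0.135, 0.968, 0.21], [0.991, 0.132, 0.028], [-0.001, 0.211, -0.977]]
force: [0.4, 0.5, 1.0]
width: -0.004
```

```bash
python3 - <<'E'
from h import *
o=robot.get_obs();print(o['time_s'],o['qpos'].round(1))
n=np.array([.993,.118,0]);l=np.array([-.118,.993,0])
t=np.radians(12)
pp=np.array([.719,-.240,.188])-.124*n-.078*l; pp[2]=.188; print(pp)
g=np.array(o['position'])-pp; print('dist to face',-g@n,'lateral',g@l,'dz',g[2])
go(pp-.018*n,np.sin(t)*n+[0,0,-np.cos(t)],l)
print('n in tool',np.array(o['orientation']).T@n)
E
```

```text
9.65 [  0.3  24.3  40.2  99.9 -29.4  55.6  60.3]
[ 0.605072 -0.332086  0.188   ]
dist to face 0.04571687491408259 lateral 0.005257139995866961 dz 0.0006377443866567023
at [ 0.5591 -0.3323  0.1886] F [0.4 0.5 1. ] inc [-0.57  2.69  0.65] [ 0.004 -0.003  0.017]
n in tool [-0.01723654  0.97724246  0.21136006]
```

Call:
{"fn": "apply_moves", "kwargs": {
  "increments": [-0.5,1.4,0.3,0,0,0,0,-0.5,2.4,0.5,0,0,0,0,-0.5,2.4,0.5,0,0,0,0]
}}

```text
time_s: 9.9
position: [0.5892, -0.3339, 0.1937]
orientation: [[-0.139, 0.966, 0.218], [0.99, 0.137, 0.025], [-0.006, 0.22, -0.976]]
force: [0.3, 0.9, 0.4]
width: 0.001
```

Call:
{"fn": "apply_moves", "kwargs": {
  "increments": [0,0.3,0.06,0,0,0,0,0,0.5,0.1,0,0,0,0,0,0.5,0.1,0,0,0,0]
}}

```text
time_s: 10.15
position: [0.5906, -0.3328, 0.1914]
orientation: [[-0.137, 0.967, 0.214], [0.991, 0.134, 0.027], [-0.003, 0.216, -0.976]]
force: [-0.4, -0.4, 0.7]
width: 0.004
```

Call:
{"fn": "apply_moves", "kwargs": {
  "increments": [0,0.15,0.03,0,0,0,0,0,0.3,0.06,0,0,0,0,0,0.3,0.06,0,0,0,0]
}}

```text
time_s: 10.4
position: [0.5933, -0.3323, 0.1908]
orientation: [[-0.136, 0.967, 0.214], [0.991, 0.134, 0.027], [-0.002, 0.215, -0.977]]
force: [0.4, -0.3, 0.6]
width: -0.001
```

Call:
{"fn": "apply_moves", "kwargs": {
  "increments": [0,0.15,0.03,0,0,0,0,0,0.2,0.04,0,0,0,0,0,0.2,0.04,0,0,0,0]
}}

```text
time_s: 10.65
position: [0.5947, -0.3324, 0.1907]
orientation: [[-0.136, 0.968, 0.213], [0.991, 0.133, 0.027], [-0.002, 0.214, -0.977]]
force: [-1.7, -0.1, 0.6]
width: 0.001
```

Call:
{"fn": "apply_moves", "kwargs": {
  "increments": [0,0.1,0.02,0,0,0,0,0,0.2,0.04,0,0,0,0,0,0.2,0.04,0,0,0,0]
}}

```text
time_s: 10.9
position: [0.5966, -0.3323, 0.1907]
orientation: [[-0.136, 0.968, 0.212], [0.991, 0.133, 0.027], [-0.002, 0.214, -0.977]]
force: [-3.3, -1.1, 1.7]
width: -0.0
```

Call:
{"fn": "apply_moves", "kwargs": {
  "increments": [0,0.1,0.02,0,0,0,0,0,0.15,0.03,0,0,0,0,0,0.15,0.03,0,0,0,0]
}}

```text
time_s: 11.15
position: [0.5984, -0.3322, 0.1907]
orientation: [[-0.136, 0.968, 0.213], [0.991, 0.133, 0.026], [-0.003, 0.214, -0.977]]
force: [-3.9, -1.4, -0.1]
width: 0.004
```

Call:
{"fn": "apply_moves", "kwargs": {
  "increments": [0,0.07,0.02,0,0,0,0,0,0.07,0.02,0,0,0,0,0,-1.5,-0.3,0,0,0,0,0,-5.5,-1.2,0,0,0,0,0,-9.5,-2,0,0,0,0,0,-13.5,-2.8,0,0,0,0,0,-17,-3.6,0,0,0,0,0,-17,-3.6,0,0,0,0,0,-17,-3.6,0,0,0,0]
}}

```text
time_s: 11.9
position: [0.4261, -0.3559, 0.1903]
orientation: [[-0.133, 0.967, 0.217], [0.991, 0.13, 0.027], [-0.002, 0.219, -0.976]]
force: [1.0, 0.4, -1.0]
width: 0.0
```

```bash
python3 - <<'E'
from h import *
o=robot.get_obs();print(o['time_s'],o['qpos'].round(1),o['force'])
c=shot('side');save(c,'side2.png');P=pts(c).reshape(-1,3)
L=(P[:,:2]-[.719,-.240])@np.array([[.993,-.118],[.118,.993]])
m=(abs(P[:,2]-.214)<.01)&(L[:,0]<-.13)&(L[:,0]>-.33)&(abs(L[:,1])<.13)
q=L[m]; print(m.sum())
if m.sum()>10: print(cv2.minAreaRect((q*1000).astype(np.float32)), cv2.fitLine((q*1000).astype(np.float32),cv2.DIST_HUBER,0,.01,.01).ravel())
E
```

```text
11.9 [  3.6  14.3  44.  111.5 -25.3  53.   68.1] [ 1.01448854  0.38430185 -0.96608273]
15
((-308.0150146484375, -73.33577728271484), (26.005094528198242, 5.418323040008545), 4.7139482498168945) [ 9.8036110e-01  1.9721095e-01 -3.1137372e+02 -7.2653618e+01]
```

View pics/side2.png

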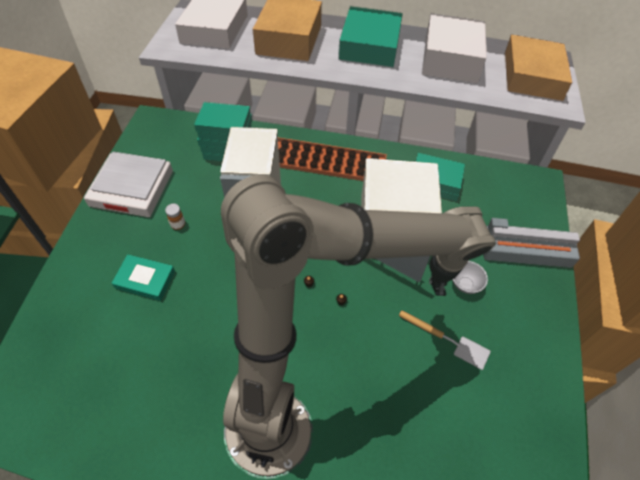

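The door has swung ajar: its lower edge now shows at about (400,265), in front of the cupboard, and the gripper is at (440,280). I'll use the scene camera to measure the angle.

```bash
cat >> h.py <<'E'
def door(c):
    "angle of door from points of its top/outer face about the hinge, local frame"
    P=pts(c).reshape(-1,3); l=(P[:,:2]-[.719,-.240])@np.array([[.993,-.118],[.118,.993]])-[-.108,.108]
    rr=np.hypot(l[:,0],l[:,1]); m=(P[:,2]>.15)&(P[:,2]<.225)&(l[:,0]<-.02)&(rr>.04)&(rr<.225)&(l[:,1]<.06)
    q=l[m]; a=np.arctan2(-q[:,0],-q[:,1]); h,e=np.histogram(a,np.arange(0,2,.05)); print('n',m.sum(),dict(zip(e.round(2).tolist(),h.tolist())))
    t=(abs(P[:,2]-.217)<.006)&m; return np.median(a), np.median(np.arctan2(-l[t,0],-l[t,1])) if t.any() else None
E
python3 - <<'E'
from h import *
c=shot('scene');save(c,'scene2.png');print(door(c))
E
```

```text
n 814 {0.0: 0, 0.05: 0, 0.1: 0, 0.15: 0, 0.2: 0, 0.25: 0, 0.3: 0, 0.35: 0, 0.4: 0, 0.45: 0, 0.5: 14, 0.55: 87, 0.6: 296, 0.65: 179, 0.7: 96, 0.75: 60, 0.8: 36, 0.85: 24, 0.9: 17, 0.95: 4, 1.0: 1, 1.05: 0, 1.1: 0, 1.15: 0, 1.2: 0, 1.25: 0, 1.3: 0, 1.35: 0, 1.4: 0, 1.45: 0, 1.5: 0, 1.55: 0, 1.6: 0, 1.65: 0, 1.7: 0, 1.75: 0, 1.8: 0, 1.85: 0, 1.9: 0}
(np.float64(0.6531569771689404), np.float64(0.624022051084057))
```

View pics/scene2.png

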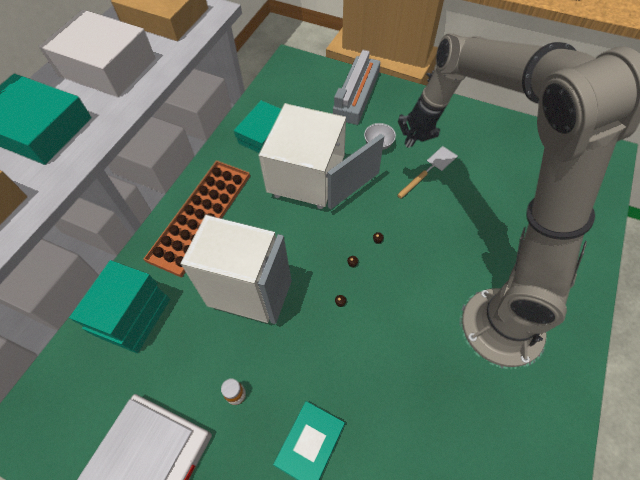

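The door is ajar at about 0.64 rad (free edge at about (382,140)). The bowl, pralines and spatula haven't moved. Next I'll lift, straighten the tool, and go over the free edge into the gap.

```bash
cat >> h.py <<'E'
n=np.array([.993,.118,0]);l=np.array([-.118,.993,0]); H=np.array([.719,-.240,0])-.108*n+.108*l
def fp(th,r,e,z):
    d=-np.sin(th)*n-np.cos(th)*l; w=np.cos(th)*n-np.sin(th)*l
    p=H+r*d+e*w; p[2]=z; return p
E
python3 - <<'E'
from h import *
print(H,fp(.64,.16,.05,.3))
go([.44,-.36,.30],[0,0,-1],l)
go(fp(.64,.16,.05,.30),[0,0,-1],l)
E
```

```text
[ 0.599012 -0.1455    0.      ] [ 0.56262066 -0.30913041  0.3       ]
at [ 0.4288 -0.3548  0.1901] F [ 0.4 -0.3  0.1] inc [ -0.7    3.41 -10.5 ] [0.219 0.001 0.02 ]
at [ 0.4288 -0.3548  0.1901] F [ 0.4 -0.3  0.1] inc [ 2.65 15.95 -7.71] [0.219 0.001 0.02 ]
```

Call:
{"fn": "apply_moves", "kwargs": {
  "increments": [-0.7,1.2,-4,0.1,0,0,0,-0.7,2.4,-8,0.2,0,0,0,-0.7,3.4,-10.5,0.22,0,0.02,0,-0.7,3.4,-10.5,0.22,0,0.02,0,0.5,8,-9.5,0.22,0,0.02,0,1.6,12,-8.5,0.22,0,0.02,0,2.6,16,-7.7,0.22,0,0.02,0,2.6,16,-7.7,0.22,0,0.02,0,2.6,16,-7.7,0.22,0,0.02,0]
}}

```text
time_s: 12.75
position: [0.5676, -0.3048, 0.2968]
orientation: [[-0.128, 0.992, -0.003], [0.992, 0.128, 0.001], [0.001, -0.003, -1.0]]
force: [-0.2, 0.7, -0.5]
width: 0.001
```

```bash
python3 - <<'E'
from h import *
o=robot.get_obs();print(o['time_s'],o['qpos'].round(1))
go(fp(.64,.16,.05,.165),[0,0,-1],l)
c=shot('wrist');save(c,'w2.png')
E
```

```text
12.75 [ -5.9  25.2  43.7  84.3 -17.5  77.6  46.1]
at [ 0.5676 -0.3048  0.2968] F [-0.2  0.7 -0.5] inc [-0.38 -0.5  13.19] [-0.003 -0.001  0.01 ]
```

View pics/w2.png

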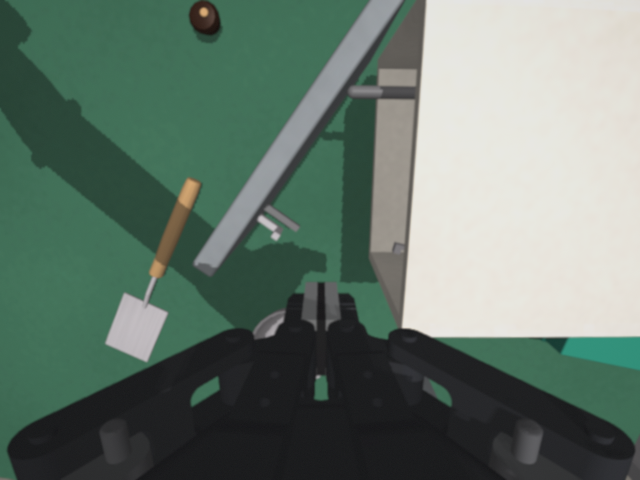

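Looking down: the door edge runs (205,268)→(390,0). There is a catch hook on its inner face at about (275,225) and a pusher rod on the carcass at (380,92). I'll locate both so I can keep clear of them.

```bash
python3 - <<'E'
from h import *
c=shot('wrist');P=pts(c)
for u,v in[(263,222),(275,236),(285,217),(296,228),(205,268),(355,92),(400,92),(320,130),(398,248),(320,290)]:
    p=P[v,u]; q=p[:2]-H[:2]; L=np.array([q@n[:2],q@l[:2]]); d=np.array([-np.sin(.64),-np.cos(.64)]);w=np.array([np.cos(.64),-np.sin(.64)])
    print((u,v),p.round(3),'r',(L@d).round(3),'e',(L@w).round(3),'front',L[0].round(3))
print(door(c))
for t in(.64,):
  for r in(.12,.13): print(r,fp(t,r,.045,.165)); go(fp(t,r,.045,.165),[0,0,-1],l)
E
```

```text
(263, 222) [ 0.492 -0.346 -0.002] r 0.227 e 0.007 front -0.13
(275, 236) [ 0.51  -0.363 -0.001] r 0.233 e 0.031 front -0.114
(285, 217) [ 0.531 -0.309  0.125] r 0.176 e 0.022 front -0.087
(296, 228) [ 0.536 -0.349 -0.002] r 0.208 e 0.046 front -0.087
(205, 268) [ 0.419 -0.419 -0.002] r 0.327 e -0.02 front -0.211
(355, 92) [ 0.578 -0.197  0.141] r 0.055 e 0.007 front -0.027
(400, 92) [ 0.613 -0.193  0.143] r 0.034 e 0.036 front 0.008
(320, 130) [ 0.553 -0.229  0.131] r 0.095 e 0.002 front -0.055
(398, 248) [ 0.635 -0.32   0.142] r 0.134 e 0.118 front 0.015
(320, 290) [ 0.563 -0.297  0.31 ] r 0.149 e 0.044 front -0.054
n 8103 {0.0: 0, 0.05: 0, 0.1: 0, 0.15: 0, 0.2: 0, 0.25: 0, 0.3: 0, 0.35: 0, 0.4: 0, 0.45: 0, 0.5: 0, 0.55: 0, 0.6: 2412, 0.65: 2738, 0.7: 1577, 0.75: 696, 0.8: 362, 0.85: 189, 0.9: 91, 0.95: 34, 1.0: 4, 1.05: 0, 1.1: 0, 1.15: 0, 1.2: 0, 1.25: 0, 1.3: 0, 1.35: 0, 1.4: 0, 1.45: 0, 1.5: 0, 1.55: 0, 1.6: 0, 1.65: 0, 1.7: 0, 1.75: 0, 1.8: 0, 1.85: 0, 1.9: 0}
(np.float64(0.6797647834237287), np.float64(0.6861264849025821))
0.12 [ 0.57822062 -0.27196057  0.165     ]
at [ 0.5625 -0.3093  0.298 ] F [-0.2 -1.   0.2] inc [ 3.52  2.07 13.29] [-0.005  0.     0.001]
0.13 [ 0.57323695 -0.28063007  0.165     ]
at [ 0.5625 -0.3093  0.298 ] F [-0.2 -1.   0.2] inc [ 2.72  1.47 13.29] [-0.005  0.     0.001]
```

Call:
{"fn": "apply_moves", "kwargs": {
  "increments": [2.7,1.3,3,0,0,0,0,2.7,1.3,7,0,0,0,0,2.7,1.3,10.5,0,0,0,0,2.7,1.3,13.3,0,0,0,0,2.7,1.3,13.3,0,0,0,0,2.7,1.3,13.3,0,0,0,0]
}}

```text
time_s: 13.35
position: [0.5694, -0.2825, 0.1655]
orientation: [[-0.115, 0.993, -0.005], [0.993, 0.115, 0.0], [0.001, -0.005, -1.0]]
force: [0.9, 0.3, 0.2]
width: -0.002
```

```bash
python3 - <<'E'
from h import *
o=robot.get_obs();print(o['time_s'],o['qpos'].round(1))
for t,e in((.68,.02),(.78,.014),(.88,.014),(.98,.014),(1.08,.014),(1.18,.014),(1.28,.013),(1.38,.013),(1.48,.012),(1.58,.011),(1.68,.011),(1.72,.011)):
  print(t,end=' ');go(fp(t,.13,e,.165),[0,0,-1],l)
E
```

```text
13.35 [ -6.6  30.1  40.9  94.9 -21.3  63.4  46.9]
0.68 at [ 0.5694 -0.2825  0.1655] F [0.9 0.3 0.2] inc [ 1.89 -2.06  0.06] [-0.005 -0.001 -0.003]
0.78 at [ 0.5694 -0.2825  0.1655] F [0.9 0.3 0.2] inc [ 3.02 -3.59  0.07] [-0.005 -0.001 -0.003]
0.88 at [ 0.5694 -0.2825  0.1655] F [0.9 0.3 0.2] inc [ 3.88 -4.58  0.07] [-0.005 -0.001 -0.003]
0.98 at [ 0.5694 -0.2825  0.1655] F [0.9 0.3 0.2] inc [ 4.84 -5.47  0.08] [-0.005 -0.001 -0.003]
1.08 at [ 0.5694 -0.2825  0.1655] F [0.9 0.3 0.2] inc [ 5.88 -6.26  0.08] [-0.005 -0.001 -0.003]
1.18 at [ 0.5694 -0.2825  0.1655] F [0.9 0.3 0.2] inc [ 6.99 -6.95  0.09] [-0.005 -0.001 -0.003]
1.28 at [ 0.5694 -0.2825  0.1655] F [0.9 0.3 0.2] inc [ 8.26 -7.54  0.09] [-0.005 -0.001 -0.003]
1.38 at [ 0.5694 -0.2825  0.1655] F [0.9 0.3 0.2] inc [ 9.49 -7.98  0.1 ] [-0.005 -0.001 -0.003]
1.48 at [ 0.5694 -0.2825  0.1655] F [0.9 0.3 0.2] inc [10.86 -8.31  0.1 ] [-0.005 -0.001 -0.003]
1.58 at [ 0.5694 -0.2825  0.1655] F [0.9 0.3 0.2] inc [12.25 -8.48  0.1 ] [-0.005 -0.001 -0.003]
1.68 at [ 0.5694 -0.2825  0.1655] F [0.9 0.3 0.2] inc [13.56 -8.52  0.1 ] [-0.005 -0.001 -0.003]
1.72 at [ 0.5694 -0.2825  0.1655] F [0.9 0.3 0.2] inc [14.08 -8.5   0.1 ] [-0.005 -0.001 -0.003]
```

Call:
{"fn": "apply_moves", "kwargs": {
  "increments": [1.0,-1.0,0,0,0,0,0,1.9,-2.0,0,0,0,0,0,2.4,-2.8,0,0,0,0,0,3.0,-3.6,0,0,0,0,0,3.5,-4.1,0,0,0,0,0,3.9,-4.6,0,0,0,0,0,4.4,-5.0,0,0,0,0,0,4.8,-5.5,0,0,0,0,0,5.3,-5.9,0,0,0,0,0,5.9,-6.3,0,0,0,0,0]
}}

```text
time_s: 14.18
position: [0.5008, -0.2307, 0.166]
orientation: [[-0.116, 0.993, -0.003], [0.993, 0.116, -0.001], [-0.0, -0.003, -1.0]]
force: [1.5, -0.5, 0.9]
width: 0.001
```

Call:
{"fn": "apply_moves", "kwargs": {
  "increments": [0.5,-0.3,0,0,0,0,0,1.1,-0.7,0,0,0,0,0,1.7,-1.0,0,0,0,0,0,2.4,-1.3,0,0,0,0,0,3.0,-1.5,0,0,0,0,0,3.6,-1.7,0,0,0,0,0,4.3,-1.9,0,0,0,0,0,5.0,-2.0,0,0,0,0,0,5.0,-2.0,0,0,0,0,0]
}}

```text
time_s: 14.93
position: [0.4751, -0.1814, 0.1659]
orientation: [[-0.119, 0.993, -0.004], [0.993, 0.119, 0.001], [0.002, -0.004, -1.0]]
force: [-0.8, 0.5, -0.7]
width: -0.001
```

```bash
python3 - <<'E'
from h import *
o=robot.get_obs();print(o['time_s'],o['qpos'].round(1))
c=shot('scene');print(door(c))
for t in(1.5,1.58,1.66,1.71,):
  print(t,end=' ');go(fp(t,.13,.011,.165),[0,0,-1],l)
E
```

```text
14.9333 [-21.2  16.1  44.2 112.2 -13.3  57.1  36. ]
n 1287 {0.0: 0, 0.05: 0, 0.1: 0, 0.15: 0, 0.2: 0, 0.25: 0, 0.3: 0, 0.35: 0, 0.4: 0, 0.45: 0, 0.5: 0, 0.55: 0, 0.6: 0, 0.65: 0, 0.7: 0, 0.75: 0, 0.8: 0, 0.85: 0, 0.9: 0, 0.95: 0, 1.0: 0, 1.05: 0, 1.1: 0, 1.15: 0, 1.2: 0, 1.25: 5, 1.3: 7, 1.35: 17, 1.4: 28, 1.45: 41, 1.5: 61, 1.55: 117, 1.6: 450, 1.65: 237, 1.7: 122, 1.75: 69, 1.8: 55, 1.85: 41, 1.9: 24}
(np.float64(1.6382108653710352), np.float64(1.5953655189435803))
1.5 at [ 0.4754 -0.1822  0.166 ] F [0.2 0.4 0.2] inc [ 0.17 -0.18  0.1 ] [-0.004 -0.001  0.   ]
1.58 at [ 0.4754 -0.1822  0.166 ] F [0.2 0.4 0.2] inc [ 1.2 -0.3  0.1] [-0.004 -0.001  0.   ]
1.66 at [ 0.4754 -0.1822  0.166 ] F [0.2 0.4 0.2] inc [ 2.25 -0.34  0.11] [-0.004 -0.001  0.   ]
1.71 at [ 0.4754 -0.1822  0.166 ] F [0.2 0.4 0.2] inc [ 2.9  -0.32  0.11] [-0.004 -0.001  0.   ]
```

Call:
{"fn": "apply_moves", "kwargs": {
  "increments": [0.7,-0.1,0,0,0,0,0,1.4,-0.2,0,0,0,0,0,2.1,-0.3,0,0,0,0,0,2.7,-0.3,0,0,0,0,0,2.7,-0.3,0,0,0,0,0,2.7,-0.3,0,0,0,0,0]
}}

```text
time_s: 15.48
position: [0.4692, -0.1561, 0.166]
orientation: [[-0.118, 0.993, -0.004], [0.993, 0.118, 0.001], [0.001, -0.004, -1.0]]
force: [0.1, -0.8, -0.6]
width: -0.002
```

```bash
python3 - <<'E'
from h import *
o=robot.get_obs();print(o['time_s'],o['qpos'].round(1),o['position'],o['force'])
c=shot('scene');print(door(c));save(c,'scene3.png')
E
```

```text
15.4833 [-24.6  14.2  44.2 114.  -11.8  56.5  32.1] [ 0.46918523 -0.15607538  0.1660094 ] [ 0.10767011 -0.81450576 -0.62647581]
n 1278 {0.0: 0, 0.05: 0, 0.1: 0, 0.15: 0, 0.2: 0, 0.25: 0, 0.3: 0, 0.35: 0, 0.4: 0, 0.45: 0, 0.5: 0, 0.55: 0, 0.6: 0, 0.65: 0, 0.7: 0, 0.75: 0, 0.8: 0, 0.85: 0, 0.9: 0, 0.95: 0, 1.0: 0, 1.05: 0, 1.1: 0, 1.15: 0, 1.2: 0, 1.25: 0, 1.3: 0, 1.35: 0, 1.4: 0, 1.45: 0, 1.5: 6, 1.55: 23, 1.6: 25, 1.65: 43, 1.7: 41, 1.75: 103, 1.8: 339, 1.85: 307, 1.9: 159}
(np.float64(1.8573597120168883), np.float64(1.815203847612265))
```

View pics/scene3.png

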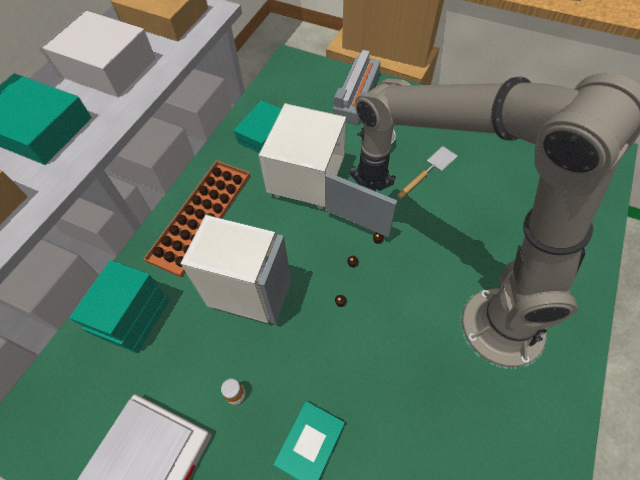

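The door stands past square (bottom edge (327,205)→(390,235)), over the praline at (378,238), which hasn't moved. Next I'll move the fingers away from the door, then lift.

Call:
{"fn": "apply_moves", "kwargs": {
  "increments": [-1,0,0,0,0,0,0,-3,0,0,0,0,0,0,-6,0,-1,0,0,0,0,-8,0,-4,0,0,0,0,-9,0,-8,0,0,0,0,-9,0,-12,0,0,0,0,-9,0,-16,0,0,0,0,-9,0,-16,0,0,0,0,-9,0,-16,0,0,0,0]
}}

```text
time_s: 16.28
position: [0.4816, -0.2471, 0.3284]
orientation: [[-0.116, 0.993, 0.002], [0.993, 0.116, -0.001], [-0.001, 0.001, -1.0]]
force: [-0.3, 0.2, -1.7]
width: 0.001
```

```bash
python3 - <<'E'
from h import *
o=robot.get_obs();print(o['time_s'],o['position'],o['force'])
c=shot('wrist');save(c,'w3.png');P=pts(c).reshape(-1,3)
q=P[:,:2]-H[:2]; L=np.stack([q@n[:2],q@l[:2]],1)
m=(abs(P[:,2]-.217)<.006)&(L[:,0]<-.03)&(L[:,0]>-.25)&(abs(L[:,1])<.08); f=cv2.fitLine(L[m].astype(np.float32),cv2.DIST_HUBER,0,.001,.001).ravel(); print('wrist top-edge',m.sum(),f,'angle',np.pi/2+np.arctan2(f[1],-f[0])if f[0]<0 else np.pi/2+np.arctan2(-f[1],f[0]))
c=shot('scene');save(c,'scene4.png');P=pts(c)
q=P[...,:2]-H[:2]; A,B=q@n[:2],q@l[:2]
m=(P[...,2]>.06)&(P[...,2]<.2)&(A<-.03)&(A>-.22)&(abs(B)<.08); X=np.stack([A[m],B[m]],1).astype(np.float32); f=cv2.fitLine(X,cv2.DIST_HUBER,0,.001,.001).ravel();print('scene outer face',m.sum(),f,'angle',np.pi/2-np.arctan(f[1]/f[0]))
m=(P[...,2]>.012)&(P[...,2]<.1)&(P[...,0]>.2)&(P[...,0]<.62)&(abs(P[...,1])<.6)
k,lb,s,_=cv2.connectedComponentsWithStats(m.astype(np.uint8))
for i in range(1,k):
    if 40<s[i,4]: print(np.nanmedian(P[lb==i],0).round(3),s[i,4])
E
```

```text
16.2833 [ 0.48160118 -0.24710891  0.32843204] [-0.29865376  0.15684972 -1.7388331 ]
wrist top-edge 7190 [ 0.98402065 -0.17805423 -0.12168629  0.02926881] angle 1.7498051
scene outer face 1630 [ 0.98419    -0.17711596 -0.1210304   0.03917491] angle 1.7488517
[ 0.564 -0.504  0.033] 383
[ 0.386 -0.353  0.016] 171
[ 0.483 -0.122  0.068] 819
[ 0.455 -0.006  0.023] 92
[0.581 0.243 0.071] 349
[0.438 0.124 0.024] 100
[0.577 0.471 0.082] 453
[0.36  0.495 0.034] 3324
[0.6   0.586 0.047] 218
```

View pics/scene4.png

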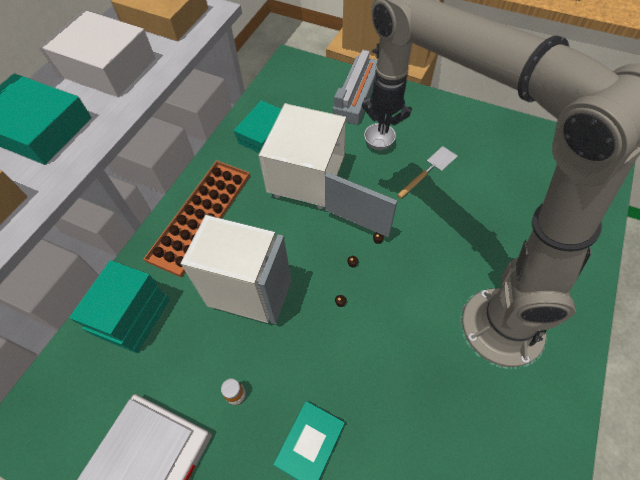

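The door stands at 1.75 rad, at its stop. The gripper is clear above it, the tall cupboard is shut, and all the objects are in their original places. Handing in.

```bash
python3 -c "
from cell import robot; print(robot.hand_in())"
```

```text
the job is handed in; nothing more can be done
None
```

The low cupboard's door is wide open, and I handed the job in at about 16.4 s of the 45 s allowed.

- **Opening:** I pressed the free edge with the shut fingertips until about 4 N. The catch let go and the spring set the door ajar at about 0.64 rad.
- **Pushing:** I lowered the fingers into the gap from above and pushed the inner face round. Then I moved away sideways and lifted clear.
- **Door angle:** the last checks gave 1.75 rad from both the wrist and scene cameras, which is its stop and past square.
- **Contact:** wrist force was at noise level (under 2 N), with the fingertips at 0.33 m, about 0.1 m above the cupboard and touching nothing.
- **Tall cupboard and other objects:** the tall cupboard looks shut. The bowl, spatula, jar, carton and two of the pralines measure the same as at the start, within measuring noise (up to about 1 cm for the bowl). The third praline is under the open door. It couldn't be measured separately in the last check, but it appears unmoved in the picture.
- **Failed first approach:** with a strong tilt, the arm got stuck at its j2 and j3 limits. I backed out without touching anything and came in again in a better arm posture.

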